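# Advance the bottle carrier through the reader to its detent

### The arm

A 6-joint arm with a two-finger parallel gripper is mounted at the origin on the work surface. World frame = base frame: x ahead of the robot, y to its left, z up, the work surface at z = 0. Lengths are in m, angles in rad, forces in N, time in s.
With the tool pointing down it reaches from about 0.35 to 0.975 m from the base axis. Payload 4.9 kg.
Tool frame: the origin (TCP) lies on the centre line of the jaws, within the pads' length; the fingertips stand 19 mm ahead of it and the grasp point (between the pads) is the TCP; z points along the fingers, y is the line along which they close (so a half turn about z gives the same grasp; the last joint's range is limited). The gripper opens to 85 mm and grips with 20 to 120 N. Pads are 22 mm wide; open, the fingers measure 114 mm over their backs; the gripper's body (76 mm by 85 mm) begins 54 mm behind the grasp point. The pads swing forward as they close: fully open they stand 13 mm farther back than shut.
Start: joints at [1.067, 0.053, 1.613, -0, 1.476, -0.119], TCP at [0.235, 0.579, 0.224] pointing down, gripper open.
Joint ranges: [-3.01, 3.01], [-1.01, 2.22], [0.06, 2.58], [-1.02, 4.17], [0.09, 2.62], [-3.14, 3.14]. Speed limits (rad/s): [2.57, 2.57, 3.14, 3.14, 3.14, 3.14].

### API

Orientations are given as a unit quaternion [w, x, y, z].
In Python, from plant import state, grab_frame, ticket, spotter gives the robot as it stands.
- The arm moves only by the tool apply_moves, never from a script. Its argument "series" is a list of rows, each an object of numbers: "jaw": the closure, from 0 (fully open) to 1 (shut); "dx", "dy", "dz": the shift along the tool's x, y, z in mm; "turn": the turn about the tool's z in rad. A call has 1 to 5 rows; each row is the pose to reach, as a shift and turn from the pose commanded when the call began, along the tool's axes at that moment; what a row does not reach only later rows make up. A row lasts 1/12 s, in which the tool goes at most 41.7 mm and 7.16 degrees, less where a joint would pass 70% of its speed; a pose out of reach is approached as far as the arm can. A call with a gripper value outside its range is refused whole. The fingers move at their own pace and stop on an object; the grip force is fixed at half the most. Time passes only in rows, so rows that repeat a pose let the fingers close. It gives the time, the measured TCP pose, the force, the opening and the grip force at its end, in the units of the state.
- state(): the state, without advancing time (a new reading comes with each control period).
- grab_frame(name): name is "scene" or "top" or "wrist"; returns a dict with "pixels" (480x640x3 uint8, red, green, blue), "mtx" (3x3 intrinsics, pixels), "camera_from_world" (4x4, takes a point from world to camera coordinates). Camera axes: x right, y down, z forward; pixel columns grow to the right and rows downward; lengths in m; the calibration is good to about 2 mm. The wrist camera is an equidistant fisheye: a pixel r from the principal point sees the ray r / f radians off the axis. A picture is of the moment at which its call begins. There is no depth.
- ticket.job_done(): hands the job in; it is judged then, once.
Trained networks look in a picture, given as the dict that the camera call returned (one of the last four; its "shot" number tells which), for a name from the list of things; names that differ only in an ending like _2 or _b are one class to them, and where a whole thing is asked for, a point or a joint stands for the part that bears it (a point fixed in the world has none). Each returns a list of dicts, best first, with "conf" (0 to 1); they miss things now and then, are a little off and sometimes report something else, mostly with a low value. They report only what shows in the picture. A call takes as long as a camera call. They do not tell look-alikes from the thing itself.
- spotter.outline_of(picture, target): "region" (480x640 bool, what is visible of it) and "extent" ([left, top, right, bottom] in pixels, round what is visible of it).
The state is a dict: "time": time; "joint_pos": joint angles; "joint_vel": joint speeds; "joint_efforts": joint torques, N m; "tool_pos": TCP position; "tool_rot": TCP orientation; "contact_force": force on the tool from outside, world axes, zero at the start; "ft_torque": the same for the moment, N m; "gripper_width": opening from 0.0 (shut) to 1.0 (fully open); "grasp_force": force on a finger pad.
Only numpy, scipy, OpenCV 4.12 (cv2) and the standard library are available. Lean on these libraries where they do the work, as an engineer would, in place of code of your own. Each camera call takes 0.05 s, during which the arm holds its last target. There are 200 camera calls.

### The job

Slide the loaded bottle carrier along its track, all the way through under the white reader arch, until it clicks into the spring detent hidden in the green-marked stretch of track beyond, and leave it seated there at rest. Its three dropper bottles must still be standing in their pockets; do not bump the reader arch hard or disturb the other things on the bench.

Things in the scene. Friction and masses are not known exactly. Their poses are not given: they have to be found in the camera images.
- track: Fixed aluminium C-channel along its y, 610 x 107 x 28 mm; origin: centre of its underside on the bench. Its lips (slot 52 mm) keep the carrier in: it slides along y (1 to 2 N) but cannot be lifted out. It is to travel to +y. End stops hold the carrier's origin within y = +-200 mm. Blue strips mark the loading stretch (y -203 to -127 mm), green strips the next station (y 100 to 185 mm).
- reader: White reader arch fixed across the track's middle (origin and axes as the track's). Posts at x = +-68 mm (22 mm wide); crossbar 158 mm long in x, from y = -18 to +18 mm, underside 125 mm and top 175 mm above the bench. Carrier and bottles pass below it; a gripper holding the carrier does not: let go before it and take the carrier again beyond it.
- carrier: Loose navy carrier in the track, 190 mm long (y), axes as the track's; origin: centre of its underside, 8 mm above the bench. 0.4 to 0.7 kg. White tray 46 x 118 mm with three 35 mm pockets in a row along y (rims 48, floors 16 mm above the origin); an orange grip fin near each end. In the middle (y = 0) of its +x base edge, hidden by the lip, a notch takes the detent plunger.
- rear_fin (a point): Grip point on the carrier's rear (-y) orange fin, 20 mm below the fin's top. The fin is 10 mm thick in x, 30 mm long in y, and its top is 93 mm above the bench. The fin stands 78 mm from the carrier's origin in -y; grip point 73 mm above the bench.
- front_fin (a point): The same on the front (+y) fin, 78 mm from the carrier's origin in +y.
- detent (a joint): Spring plunger hidden under the +x lip; seated, the carrier's origin is at y 115 to 170 mm, to be felt. Value (m): 0 out, 0.0015 in the notch, 0.007 riding on the carrier's edge. Push: 7 to 13 N as the front end meets it (95 to 65 mm before the seat), then 4 to 9 N, falls to nothing at the seat, then climbs to 12 to 20 N before it overruns. Let go within 3 mm of the seat: it centres itself.
- bottle_green: Loose dropper bottle with a green label and black cap, 29 mm in diameter, 75 mm tall, standing in one of the carrier's pockets. Origin: centre of its underside, z along the bottle.
- bottle_red: Loose dropper bottle with a red label and black cap, 29 mm in diameter, 75 mm tall, standing in one of the carrier's pockets. Origin: centre of its underside, z along the bottle.
- bottle_yellow: Loose dropper bottle with a yellow label and black cap, 29 mm in diameter, 75 mm tall, standing in one of the carrier's pockets. Origin: centre of its underside, z along the bottle.
- spare_bottle: Loose dropper bottle with a blue label, like those in the carrier, standing on the bench beside the track. Leave alone.
- marker: Loose grey marker pen with a blue cap, 138 mm long (x axis), 14 mm thick, lying in front of the track. Leave alone.
- wash_bottle: Loose white wash bottle, 72 mm in diameter, 200 mm tall, behind the track. Leave alone.
- tissue_pack: Loose pink tissue pack, 110 x 190 x 60 mm (90 mm with its tissue), behind the track. Leave alone.
- tube_rack: Loose wire rack with tubes, 66 x 200 mm, 106 mm tall, behind the track. Leave alone.
- tip_box: Loose blue pipette-tip box, 85 x 120 x 63 mm, at the robot's right. Leave alone.
- reagent_jar: Loose amber jar with a white cap, 64 mm in diameter, 85 mm tall, at the robot's left. Leave alone.
There are look-alikes about, which are no part of the job. What is shaped like the carrier but turquoise or yellow is not meant.

How it is judged:
By the outcome, as a careful person would: the job done as asked, in the order asked, and still so for the second after the job is handed in, with the robot touching nothing.
It also fails if it takes over 64 s, if anything falls off the work surface, if the arm or the gripper's body presses on something with over 40 N, if the wrist force passes 120 N, or if a joint passes its speed limit or range.

## Working session

There is one attempt and no reset: what is moved stays moved. The work goes in short steps, Python scripts to look and compute and a tool call to move; the robot and the scene stay as the last step left them, time stands still between calls to the robot, and variables do not carry over. Pictures are saved under pics/ and viewed, at most 10 in all, crops included, and the job is handed in when it is done.

Besides the shell and the picture viewer there is one more tool, called after ">>>" as name(argument=value, ...), one argument or row to a line, values as JSON. apply_moves: Moves the arm, as the interface text tells. Its arguments: {"type":"object","properties":{"series":{"type":"array","items":{"type":"object","properties":{"jaw":{"type":"number"},"dx":{"type":"number"},"dy":{"type":"number"},"dz":{"type":"number"},"turn":{"type":"number"}}}}},"required":["series"]}

```bash
mkdir -p pics; python3 - <<'E'
from plant import state, grab_frame, spotter
import cv2, numpy as np
s=state(); print(s)
for n in ("scene","top"):
    f=grab_frame(n); cv2.imwrite(f"pics/{n}0.png",f["pixels"][:,:,::-1]); print(n,f["mtx"].tolist(),np.round(f["camera_from_world"],4).tolist())
    for t in ("carrier","track","reader","rear_fin"):
        print(t,[(round(d["conf"],2),list(map(int,d["extent"]))) for d in spotter.outline_of(f,t)])
E
```

```text
{'time': 0.0, 'joint_pos': array([ 1.06702362e+00,  5.33906729e-02,  1.61431945e+00, -7.73239116e-06,
        1.47602595e+00, -1.18990628e-01]), 'joint_vel': array([ 0.00143583,  0.00032877, -0.0002068 ,  0.00047439,  0.00106681,
       -0.0008324 ]), 'joint_efforts': array([ 1.16829406e-04, -3.93687022e+01, -3.70172346e+01, -1.48331828e-04,
        7.25083562e-03,  2.38424337e-05]), 'tool_pos': array([0.23427441, 0.57872102, 0.22222689]), 'tool_rot': array([-3.24679644e-04,  1.91205889e-01,  9.81549367e-01, -1.02134802e-03]), 'contact_force': array([-0.87293483,  0.30947499, -0.69584296]), 'ft_torque': array([-0.01495778,  0.03832554,  0.0388485 ]), 'grasp_force': 0.0, 'gripper_width': 0.9968351162972074}
scene [[501.18255798175204, 0.0, 307.8417191285002], [0.0, 501.18255798175204, 232.00717912976882], [0.0, 0.0, 1.0]] [[-0.5449, 0.8384, -0.012, 0.2878], [0.7056, 0.4507, -0.5468, -0.3098], [-0.4531, -0.3064, -0.8371, 1.337], [0.0, 0.0, 0.0, 1.0]]
carrier [(0.81, [382, 176, 460, 261]), (0.61, [270, 122, 314, 202]), (0.6, [187, 197, 270, 257])]
track [(0.59, [165, 193, 439, 349])]
reader [(0.7, [266, 190, 325, 307])]
rear_fin [(0.83, [386, 181, 458, 261]), (0.8, [269, 121, 315, 203]), (0.7, [186, 195, 269, 256])]
top [[444.0352587835947, 0.0, 321.425584160853], [0.0, 444.0352587835947, 240.363536702978], [0.0, 0.0, 1.0]] [[0.0238, -0.9995, 0.0184, -0.0116], [-0.9971, -0.025, -0.0721, 0.5221], [0.0726, -0.0167, -0.9972, 0.992], [0.0, 0.0, 0.0, 1.0]]
carrier [(0.84, [199, 300, 288, 363]), (0.78, [359, 211, 455, 238]), (0.69, [363, 280, 421, 374])]
track [(0.73, [191, 178, 461, 269]), (0.48, [362, 209, 455, 236])]
reader [(0.6, [315, 180, 337, 271])]
rear_fin [(0.83, [367, 281, 419, 371]), (0.76, [363, 206, 453, 238]), (0.72, [200, 301, 291, 360]), (0.19, [316, 182, 339, 269])]
```

View pics/scene0.png

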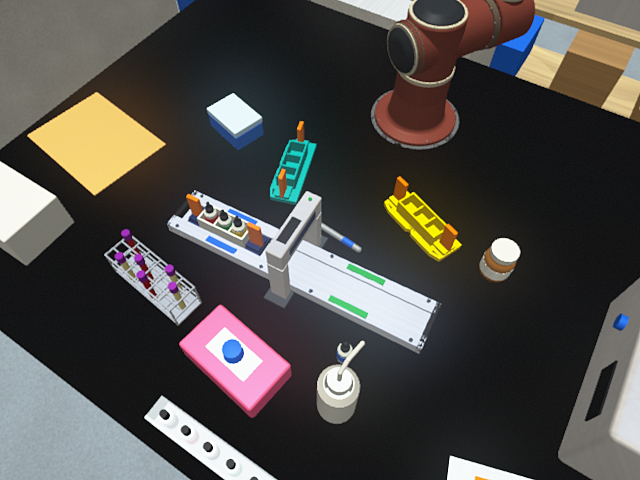

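View pics/top0.png

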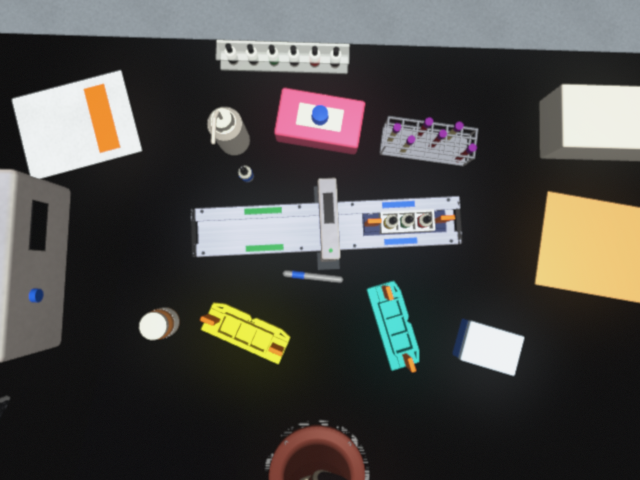

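Scene: the navy carrier is in the track, with fins at about (194,205) and (254,234), and in the top view at (446,218) and (375,221). Look-alikes are turquoise (top 393,327) and yellow (top 245,332), both on the bench outside the track. I choose the navy one in the track; here is the close crop check plus the measurement.

```bash
cat > h.py <<'E'
import cv2, numpy as np
from plant import state, grab_frame, spotter
def P(f): return f["mtx"]@f["camera_from_world"][:3]
def tri(fa,a,fb,b):
    X=cv2.triangulatePoints(P(fa),P(fb),np.float64(a).reshape(2,1),np.float64(b).reshape(2,1)); return (X[:3]/X[3]).ravel()
def atz(f,p,z):
    M=P(f); A=M[:,[0,1,2]]; H=np.c_[M[:,0],M[:,1],M[:,2]*z+M[:,3]]
    q=np.linalg.solve(H,[*p,1]); return q[:2]/q[2]
def blobs(f,lo,hi,box,n=2):
    l,t,r,b=box; h=cv2.cvtColor(f["pixels"],cv2.COLOR_RGB2HSV)[t:b,l:r]
    m=cv2.inRange(h,lo,hi); k,_,st,c=cv2.connectedComponentsWithStats(m)
    o=sorted(range(1,k),key=lambda i:-st[i,4])[:n]
    return [(np.round(c[i]+[l,t],1),st[i]+np.array([l,t,0,0,0])) for i in o]
E
python3 - <<'E'
from h import *
s=grab_frame("scene"); t=grab_frame("top")
O=((5,150,120),(18,255,255));G=((50,100,60),(75,255,255));B=((105,120,90),(122,255,255))
for nm,c,bs,bt in (("fin",O,(180,185,275,260),(355,195,470,245)),("green",G,(320,255,400,325),(235,195,300,260)),("blue",B,(200,200,262,260),(375,195,425,250))):
    a=blobs(s,*c,bs); b=blobs(t,*c,bt)
    print(nm,a,b)
    # match: fins by column (mirrored); strips by row (mirrored)
    a=sorted(a,key=lambda q:q[0][0] if nm=="fin" else q[0][1]); b=sorted(b,key=lambda q:-q[0][0] if nm=="fin" else -q[0][1])
    for u,v in zip(a,b): print("  ",u[0],v[0],tri(s,u[0],t,v[0]).round(4), atz(t,v[0],.028).round(4), atz(t,v[0],.093).round(4))
a=cv2.resize(s["pixels"][180:270,175:295],None,fx=5,fy=5,interpolation=2)[:,:,::-1]
b=cv2.resize(t["pixels"][190:270,350:470],None,fx=5,fy=5,interpolation=2)[:,:,::-1][:,:]
cv2.imwrite("pics/c1.png",cv2.resize(np.vstack([a,b]),None,fx=.7,fy=.7))
E
```

```text
fin [(array([254.5, 233.7]), array([247, 223,  16,  23, 205])), (array([193.8, 204.4]), array([186, 194,  16,  22, 202]))] [(array([373.2, 221.3]), array([367, 219,  14,   6,  73])), (array([446.6, 217.7]), array([440, 215,  15,   7,  67]))]
   [193.8 204.4] [446.6 217.7] [ 0.5748 -0.2702  0.0642] [ 0.5804 -0.2824] [ 0.5719 -0.2629]
   [254.5 233.7] [373.2 221.3] [ 0.5638 -0.1106  0.0631] [ 0.5678 -0.1151] [ 0.5601 -0.1064]
green [(array([347.9, 306.5]), array([328, 296,  40,  22, 238])), (array([365.6, 274. ]), array([347, 264,  38,  21, 211]))] [(array([264. , 247.4]), array([246, 245,  37,   6, 177])), (array([262.3, 210.4]), array([245, 208,  36,   6, 172]))]
   [365.6 274. ] [264.  247.4] [0.503  0.1289 0.0284] [0.5025 0.13  ] [0.499  0.1227]
   [347.9 306.5] [262.3 210.4] [0.5866 0.1355 0.0285] [0.5861 0.1366] [0.5772 0.1289]
blue [(array([220.6, 244.2]), array([206, 236,  31,  18, 175])), (array([242. , 216.1]), array([228, 209,  29,  15, 115]))] [(array([397.8, 204. ]), array([382, 201,  32,   7, 163])), (array([400.4, 240.7]), array([385, 238,  32,   7, 163]))]
   [242.  216.1] [400.4 240.7] [ 0.5254 -0.1775  0.0303] [ 0.5253 -0.1775] [ 0.5203 -0.1647]
   [220.6 244.2] [397.8 204. ] [ 0.6094 -0.1715  0.0296] [ 0.6089 -0.1706] [ 0.5985 -0.1583]
```

View pics/c1.png

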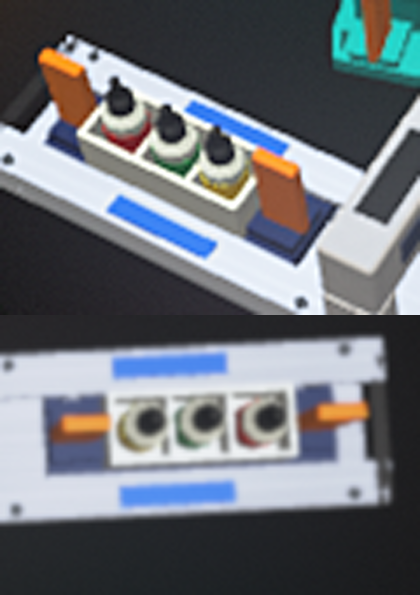

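The crop shows the navy carrier in the track with two orange fins and red, green and yellow bottles, so the choice is right. Track origin is about (0.555, -0.009) with yaw +0.074 rad; the carrier is at track y ≈ -0.182, and the triangulated heights match. I start towards the rear fin, raised.

>>> apply_moves(
  series=[
    {"dx": -28,"dy": -29,"dz": -6,"turn": 0.12,"jaw": 0},
    {"dx": -56,"dy": -58,"dz": -12,"turn": 0.24,"jaw": 0},
    {"dx": -84,"dy": -87,"dz": -18,"turn": 0.36,"jaw": 0},
    {"dx": -112,"dy": -115,"dz": -24,"turn": 0.48,"jaw": 0},
    {"dx": -140,"dy": -144,"dz": -30,"turn": 0.6,"jaw": 0},
  ],
)

```text
time: 1.02
tool_pos: [0.3106, 0.3917, 0.2538]
tool_rot: [0.0, 0.475, 0.88, 0.0]
contact_force: [0.8, -0.2, 0.4]
gripper_width: 1.0
grasp_force: 0.0
```

```bash
cat >> h.py <<'E'
from scipy.spatial.transform import Rotation as Ro
O0=np.array([.5548,-.0091]); YAW=.0737
def w(x,y): c,s=np.cos(YAW),np.sin(YAW); return O0+np.array([c*x-s*y,s*x+c*y])
def loc(p): c,s=np.cos(YAW),np.sin(YAW); d=np.asarray(p)[:2]-O0; return np.array([c*d[0]+s*d[1],-s*d[0]+c*d[1]])
def go(x,y,z):
    s=state(); q=s["tool_rot"]; R=Ro.from_quat([q[1],q[2],q[3],q[0]]).as_matrix()
    d=R.T@(np.r_[w(x,y),z]-s["tool_pos"])*1000
    a=np.arctan2(R[1,1],R[0,1]); 
    print("t",s["time"],"local",loc(s["tool_pos"]).round(4),"z",s["tool_pos"][2].round(4),"d",d.round(1),"turn",round(a-YAW,3),"tilt",R[:,2].round(3),"F",s["contact_force"].round(1),"gw",round(s["gripper_width"],3),s["grasp_force"])
E
python3 -c "
from h import *
go(0,-.26,.25)"
```

```text
t 1.0167 local [-0.2141  0.4177] z 0.2538 d [-696.4 -142.1    3.8] turn 0.507 tilt [ 0.  0. -1.] F [ 0.8 -0.2  0.4] gw 1.0 0.0
```

>>> apply_moves(
  series=[
    {"dx": -39,"dy": -8,"turn": 0.11,"jaw": 0},
    {"dx": -78,"dy": -16,"turn": 0.22,"jaw": 0},
    {"dx": -117,"dy": -24,"turn": 0.33,"jaw": 0},
    {"dx": -156,"dy": -32,"turn": 0.43,"jaw": 0},
    {"dx": -195,"dy": -40,"turn": 0.51,"jaw": 0},
  ],
)

```text
invalid input at $.series[0]: expected keys jaw, dx, dy, dz, turn
```

```bash
python3 -c "
from h import *
go(0,-.26,.25)"
```

```text
t 1.0167 local [-0.2141  0.4177] z 0.2538 d [-696.4 -142.1    3.8] turn 0.507 tilt [ 0.  0. -1.] F [ 0.8 -0.2  0.4] gw 1.0 0.0
```

>>> apply_moves(
  series=[
    {"dx": -39,"dy": -8,"dz": 0,"turn": 0.11,"jaw": 0},
    {"dx": -78,"dy": -16,"dz": 0,"turn": 0.22,"jaw": 0},
    {"dx": -117,"dy": -24,"dz": 0,"turn": 0.33,"jaw": 0},
    {"dx": -156,"dy": -32,"dz": 0,"turn": 0.43,"jaw": 0},
    {"dx": -195,"dy": -40,"dz": 0,"turn": 0.51,"jaw": 0},
  ],
)

```text
time: 1.43
tool_pos: [0.3851, 0.2069, 0.2539]
tool_rot: [0.0, 0.681, 0.732, 0.001]
contact_force: [1.4, 0.3, 0.5]
gripper_width: 0.998
grasp_force: 0.0
```

```bash
python3 -c "
from h import *
go(0,-.26,.25)"
```

```text
t 1.4333 local [-0.1534  0.2279] z 0.2539 d [-487.7  154.3    3.9] turn -0.002 tilt [ 0.001  0.    -1.   ] F [1.4 0.3 0.5] gw 0.998 0.0
```

>>> apply_moves(
  series=[
    {"dx": -38,"dy": 12,"dz": 0,"turn": 0,"jaw": 0},
    {"dx": -76,"dy": 24,"dz": 0,"turn": 0,"jaw": 0},
    {"dx": -114,"dy": 36,"dz": 0,"turn": 0,"jaw": 0},
    {"dx": -152,"dy": 48,"dz": 0,"turn": 0,"jaw": 0},
    {"dx": -190,"dy": 60,"dz": 0,"turn": 0,"jaw": 0},
  ],
)

```text
time: 1.85
tool_pos: [0.4594, 0.0218, 0.2539]
tool_rot: [0.001, 0.68, 0.733, 0.0]
contact_force: [1.4, 1.0, 0.9]
gripper_width: 1.001
grasp_force: 0.0
```

>>> apply_moves(
  series=[
    {"dx": -38,"dy": 12,"dz": 0,"turn": 0,"jaw": 0},
    {"dx": -76,"dy": 24,"dz": 0,"turn": 0,"jaw": 0},
    {"dx": -114,"dy": 36,"dz": 0,"turn": 0,"jaw": 0},
    {"dx": -152,"dy": 48,"dz": 0,"turn": 0,"jaw": 0},
    {"dx": -190,"dy": 60,"dz": 0,"turn": 0,"jaw": 0},
  ],
)

```text
time: 2.27
tool_pos: [0.5337, -0.1633, 0.2537]
tool_rot: [0.0, 0.68, 0.733, 0.0]
contact_force: [0.6, 0.4, 1.1]
gripper_width: 1.002
grasp_force: 0.0
```

>>> apply_moves(
  series=[
    {"dx": -36,"dy": 10,"dz": 0,"turn": 0,"jaw": 0},
    {"dx": -72,"dy": 20,"dz": 20,"turn": 0,"jaw": 0},
    {"dx": -95,"dy": 30,"dz": 50,"turn": 0,"jaw": 0},
    {"dx": -95,"dy": 30,"dz": 80,"turn": 0,"jaw": 0},
    {"dx": -95,"dy": 30,"dz": 80,"turn": 0,"jaw": 0},
  ],
)

```text
time: 2.68
tool_pos: [0.5669, -0.2529, 0.1655]
tool_rot: [-0.006, 0.68, 0.733, -0.001]
contact_force: [-1.2, 0.7, -1.3]
gripper_width: 1.0
grasp_force: 0.0
```

```bash
python3 - <<'E'
from h import *
go(0,-.26,.073)
f=grab_frame("wrist"); cv2.imwrite("pics/w1.png",f["pixels"][:,:,::-1])
t=grab_frame("top"); print(f["mtx"].tolist(), (np.linalg.inv(f["camera_from_world"])).round(4).tolist())
O=((5,150,120),(18,255,255))
print(blobs(f,*O,(0,0,640,480),4)); print(blobs(t,*O,(355,195,470,245)))
E
```

```text
t 2.6833 local [-0.0059 -0.2441] z 0.1655 d [-16.6   6.9  92.3] turn 0.0 tilt [-0.011  0.007 -1.   ] F [-1.2  0.7 -1.3] gw 1.0 0.0
[[371.64829954431775, 0.0, 321.2742353545167], [0.0, 371.64829954431775, 239.9115707169378], [0.0, 0.0, 1.0]] [[0.9972, 0.0737, 0.0115, 0.5634], [0.0738, -0.9541, -0.2904, -0.1779], [-0.0104, 0.2904, -0.9568, 0.3163], [0.0, 0.0, 0.0, 1.0]]
[(array([125.2,  81.7]), array([  90,   66,   74,   31, 1488])), (array([330.2,  28.7]), array([323,   0,  16,  60, 915])), (array([329.4, 258.1]), array([322, 227,  16,  62, 874])), (array([  9. , 148.3]), array([  0, 139,  21,  19, 311]))]
[(array([373.2, 221.3]), array([367, 219,  14,   6,  73])), (array([444., 218.]), array([440, 216,  10,   6,  43]))]
```

View pics/w1.png

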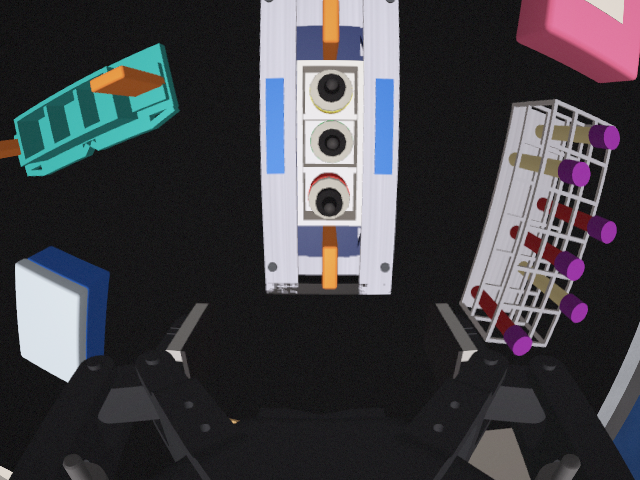

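```bash
cat >> h.py <<'E'
def fish(f,p,z):
    K=f["mtx"]; d=np.array([(p[0]-K[0,2])/K[0,0],(p[1]-K[1,2])/K[1,1]]); th=np.linalg.norm(d)
    r=np.r_[d/th*np.sin(th),np.cos(th)]; T=np.linalg.inv(f["camera_from_world"]); v=T[:3,:3]@r
    return (T[:3,3]+v*(z-T[2,3])/v[2])
E
python3 - <<'E'
from h import *
f=grab_frame("wrist"); go(0,-.26,.073)
for p,z in (((330,289),.093),((330,0),.093),((330,60),.035),((265,294),.028),((392,294),.028),((275,79),.028),((384,79),.028),((275,174),.028),((384,174),.028),((329.5,62),.056),((329.5,226),.056)): print(p,z,loc(fish(f,p,z)).round(4))
E
```

```text
t 2.8333 local [-0.0021 -0.2447] z 0.1746 d [-15.3   2.  101.7] turn 0.003 tilt [ 0.001 -0.    -1.   ] F [-0.5  0.1 -0.1] gw 1.001 0.0
(330, 289) 0.093 [ 0.003  -0.2743]
(330, 0) 0.093 [ 0.002  -0.0856]
(330, 60) 0.035 [ 0.0032 -0.1148]
(265, 294) 0.028 [-0.0527 -0.3097]
(392, 294) 0.028 [ 0.0597 -0.3095]
(275, 79) 0.028 [-0.0395 -0.1284]
(384, 79) 0.028 [ 0.0457 -0.1277]
(275, 174) 0.028 [-0.0402 -0.2045]
(384, 174) 0.028 [ 0.0471 -0.2041]
(329.5, 62) 0.056 [ 0.0024 -0.1202]
(329.5, 226) 0.056 [ 0.003 -0.24 ]
```

```bash
python3 - <<'E'
from h import *
f=grab_frame("wrist"); 
for b in blobs(f,(5,150,120),(18,255,255),(280,0,380,320),2)+blobs(f,(105,120,120),(118,255,255),(255,40,410,240),2):
    l,t,ww,hh,_=b[1]; 
    for p in ((l+ww/2,t+hh),(l+ww/2,t)): print(p,[loc(fish(f,p,z)).round(4).tolist() for z in (.093,.028)])
go(0.000,-.258,.073)
E
```

```text
(np.float64(323.5), np.int64(60)) [[-0.0005, -0.1258], [-0.0001, -0.1139]]
(np.float64(323.5), np.int64(1)) [[-0.0006, -0.0862], [-0.0002, -0.0632]]
(np.float64(322.5), np.int64(282)) [[-0.0006, -0.2708], [-0.0003, -0.2995]]
(np.float64(322.5), np.int64(221)) [[-0.0008, -0.228], [-0.0005, -0.2447]]
(np.float64(376.0), np.int64(170)) [[0.0327, -0.1946], [0.0425, -0.202]]
(np.float64(376.0), np.int64(78)) [[0.0318, -0.1365], [0.0412, -0.1276]]
(np.float64(270.0), np.int64(170)) [[-0.0339, -0.1948], [-0.0428, -0.2023]]
(np.float64(270.0), np.int64(78)) [[-0.0333, -0.1368], [-0.0421, -0.1279]]
t 2.8833 local [-0.0014 -0.2449] z 0.1761 d [-12.9   1.1 103.1] turn 0.003 tilt [ 0.003 -0.002 -1.   ] F [ 0.3 -0.1  0.8] gw 0.995 0.0
```

>>> apply_moves(
  series=[
    {"dx": -11,"dy": 1,"dz": 30,"turn": 0,"jaw": 0},
    {"dx": -11,"dy": 1,"dz": 60,"turn": 0,"jaw": 0},
    {"dx": -11,"dy": 1,"dz": 85,"turn": 0,"jaw": 0.3},
    {"dx": -11,"dy": 1,"dz": 101,"turn": 0,"jaw": 0.5},
    {"dx": -11,"dy": 1,"dz": 101,"turn": 0,"jaw": 0.5},
  ],
)

```text
time: 3.3
tool_pos: [0.5711, -0.2629, 0.0708]
tool_rot: [-0.002, 0.679, 0.734, -0.0]
contact_force: [-0.6, -0.4, -1.8]
gripper_width: 0.604
grasp_force: 0.0
```

>>> apply_moves(
  series=[
    {"dx": 0,"dy": 0,"dz": 0,"turn": 0,"jaw": 0.5},
    {"dx": 0,"dy": 0,"dz": 0,"turn": 0,"jaw": 0.7},
    {"dx": 0,"dy": 0,"dz": 0,"turn": 0,"jaw": 0.8},
    {"dx": 0,"dy": 0,"dz": 0,"turn": 0,"jaw": 0.9},
    {"dx": 0,"dy": 0,"dz": 0,"turn": 0,"jaw": 1},
  ],
)

```text
time: 3.72
tool_pos: [0.5738, -0.2653, 0.0756]
tool_rot: [0.002, 0.68, 0.734, 0.0]
contact_force: [-1.0, 1.1, 7.7]
gripper_width: 0.091
grasp_force: 59.7
```

```bash
python3 - <<'E'
from h import *
go(0,-.256,.073)
f=grab_frame("wrist"); cv2.imwrite("pics/w2.png",f["pixels"][:,:,::-1])
E
```

```text
t 3.7167 local [ 1.000e-04 -2.569e-01] z 0.0756 d [ 0.9 -0.1  2.6] turn 0.003 tilt [ 0.004 -0.002 -1.   ] F [-1.   1.1  7.7] gw 0.091 59.653944969177246
```

View pics/w2.png

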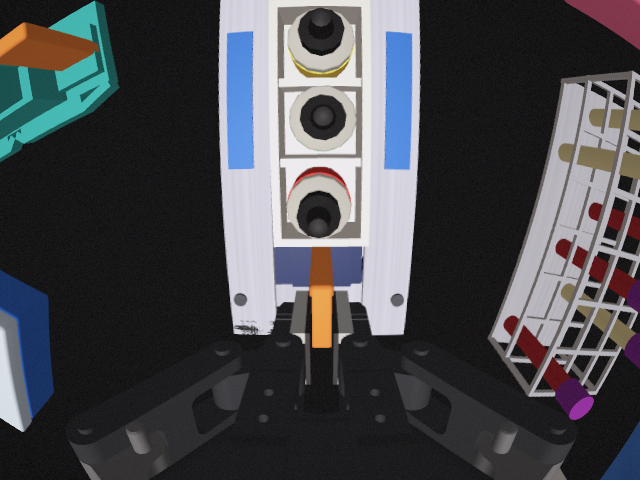

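The rear fin is held between the pads at pixel (321,315), with the bottles upright. I push it in gently.

>>> apply_moves(
  series=[
    {"dx": 3,"dy": 0,"dz": 0,"turn": 0,"jaw": 1},
    {"dx": 9,"dy": 0,"dz": 0,"turn": 0,"jaw": 1},
    {"dx": 17,"dy": 0,"dz": 0,"turn": 0,"jaw": 1},
    {"dx": 27,"dy": 0,"dz": 0,"turn": 0,"jaw": 1},
    {"dx": 37,"dy": 0,"dz": 0,"turn": 0,"jaw": 1},
  ],
)

```text
time: 4.18
tool_pos: [0.5713, -0.2291, 0.0756]
tool_rot: [0.003, 0.68, 0.733, 0.0]
contact_force: [-0.8, -2.9, 6.6]
gripper_width: 0.093
grasp_force: 59.6
```

```bash
python3 -c "
from h import *
go(0,-.078,.073)"
```

```text
t 4.1833 local [ 0.0003 -0.2206] z 0.0756 d [142.7  -0.    2. ] turn 0.002 tilt [ 0.005 -0.004 -1.   ] F [-0.8 -2.9  6.6] gw 0.093 59.618486166000366
```

Clean slide: about 3 N of drag and no lateral force.

>>> apply_moves(
  series=[
    {"dx": 10,"dy": 0,"dz": 0,"turn": 0,"jaw": 1},
    {"dx": 20,"dy": 0,"dz": 0,"turn": 0,"jaw": 1},
    {"dx": 30,"dy": 0,"dz": 0,"turn": 0,"jaw": 1},
    {"dx": 40,"dy": 0,"dz": 0,"turn": 0,"jaw": 1},
    {"dx": 50,"dy": 0,"dz": 0,"turn": 0,"jaw": 1},
  ],
)

```text
time: 4.6
tool_pos: [0.5676, -0.1788, 0.0756]
tool_rot: [0.003, 0.68, 0.733, 0.0]
contact_force: [0.4, -3.6, 6.8]
gripper_width: 0.095
grasp_force: 59.6
```

>>> apply_moves(
  series=[
    {"dx": 10,"dy": 0,"dz": 0,"turn": 0,"jaw": 1},
    {"dx": 20,"dy": 0,"dz": 0,"turn": 0,"jaw": 1},
    {"dx": 30,"dy": 0,"dz": 0,"turn": 0,"jaw": 1},
    {"dx": 40,"dy": 0,"dz": 0,"turn": 0,"jaw": 1},
    {"dx": 50,"dy": 0,"dz": 0,"turn": 0,"jaw": 1},
  ],
)

```text
time: 5.02
tool_pos: [0.564, -0.1288, 0.0756]
tool_rot: [0.003, 0.68, 0.733, 0.001]
contact_force: [0.4, -3.4, 6.6]
gripper_width: 0.095
grasp_force: 59.7
```

>>> apply_moves(
  series=[
    {"dx": 10,"dy": 0,"dz": 0,"turn": 0,"jaw": 1},
    {"dx": 20,"dy": 0,"dz": 0,"turn": 0,"jaw": 1},
    {"dx": 30,"dy": 0,"dz": 0,"turn": 0,"jaw": 1},
    {"dx": 37,"dy": 0,"dz": 0,"turn": 0,"jaw": 1},
    {"dx": 41,"dy": 0,"dz": 0,"turn": 0,"jaw": 1},
  ],
)

```text
time: 5.43
tool_pos: [0.5609, -0.0874, 0.0756]
tool_rot: [0.003, 0.679, 0.734, 0.001]
contact_force: [-0.2, -3.3, 7.7]
gripper_width: 0.096
grasp_force: 59.7
```

```bash
python3 - <<'E'
from h import *
go(0,-.078,.073)
f=grab_frame("scene"); cv2.imwrite("pics/s2.png",f["pixels"][:,:,::-1])
E
```

```text
t 5.4333 local [ 0.0003 -0.0785] z 0.0756 d [ 0.6 -0.4  2.6] turn 0.003 tilt [ 0.005 -0.003 -1.   ] F [-0.2 -3.3  7.7] gw 0.096 59.69244360923767
```

View pics/s2.png

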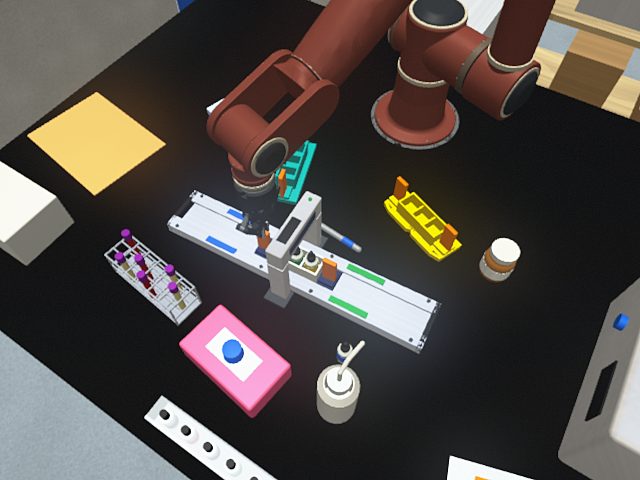

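The carrier is halfway under the arch: front fin past it at (329,270), rear fin at (265,240), bottles standing. I release, rise and cross over.

>>> apply_moves(
  series=[
    {"dx": 0,"dy": 0,"dz": 0,"turn": 0,"jaw": 0.5},
    {"dx": 0,"dy": 0,"dz": 0,"turn": 0,"jaw": 0.5},
    {"dx": 0,"dy": 0,"dz": 0,"turn": 0,"jaw": 0.5},
    {"dx": 0,"dy": 0,"dz": -10,"turn": 0,"jaw": 0.5},
    {"dx": 0,"dy": 0,"dz": -35,"turn": 0,"jaw": 0.5},
  ],
)

```text
time: 5.9
tool_pos: [0.5554, -0.086, 0.1036]
tool_rot: [-0.004, 0.68, 0.733, -0.002]
contact_force: [-0.3, 0.3, 0.9]
gripper_width: 0.499
grasp_force: 0.0
```

>>> apply_moves(
  series=[
    {"dx": 0,"dy": 0,"dz": -30,"turn": 0,"jaw": 0.5},
    {"dx": 0,"dy": 0,"dz": -60,"turn": 0,"jaw": 0.5},
    {"dx": 0,"dy": 0,"dz": -90,"turn": 0,"jaw": 0.5},
    {"dx": 0,"dy": 0,"dz": -120,"turn": 0,"jaw": 0.5},
    {"dx": 0,"dy": 0,"dz": -150,"turn": 0,"jaw": 0.5},
  ],
)

```text
time: 6.32
tool_pos: [0.5583, -0.0869, 0.2593]
tool_rot: [-0.0, 0.68, 0.733, 0.0]
contact_force: [0.1, -0.6, -0.0]
gripper_width: 0.498
grasp_force: 0.0
```

>>> apply_moves(
  series=[
    {"dx": 25,"dy": 0,"dz": 0,"turn": 0,"jaw": 0.5},
    {"dx": 60,"dy": 0,"dz": 0,"turn": 0,"jaw": 0.5},
    {"dx": 95,"dy": 0,"dz": 0,"turn": 0,"jaw": 0.5},
    {"dx": 130,"dy": 0,"dz": 0,"turn": 0,"jaw": 0.5},
    {"dx": 156,"dy": 0,"dz": 0,"turn": 0,"jaw": 0.5},
  ],
)

```text
time: 6.73
tool_pos: [0.5462, 0.0708, 0.258]
tool_rot: [-0.0, 0.68, 0.734, 0.0]
contact_force: [0.4, -0.6, 0.4]
gripper_width: 0.503
grasp_force: 0.0
```

>>> apply_moves(
  series=[
    {"dx": 0,"dy": 0,"dz": 0,"turn": 0,"jaw": 0.5},
    {"dx": 0,"dy": 0,"dz": 0,"turn": 0,"jaw": 0.5},
  ],
)

```text
time: 6.9
tool_pos: [0.5466, 0.0695, 0.2578]
tool_rot: [0.0, 0.679, 0.734, -0.0]
contact_force: [0.1, -1.1, 0.2]
gripper_width: 0.502
grasp_force: 0.0
```

```bash
python3 - <<'E'
from h import *
go(0,.078,.073)
f=grab_frame("wrist"); t=grab_frame("top"); s=grab_frame("scene"); 
for b in blobs(f,(5,150,120),(18,255,255),(260,0,400,360),2):
    l,tt,ww,hh,_=b[1]; print(b)
    for p in ((l+ww/2,tt+hh),(l+ww/2,tt)): print(p,[loc(fish(f,p,z)).round(4).tolist() for z in (.093,.035)])
print(blobs(s,(5,150,120),(18,255,255),(250,210,350,290)))
cv2.imwrite("pics/w3.png",f["pixels"][:,:,::-1])
E
```

```text
t 6.9 local [-0.0024  0.079 ] z 0.2578 d [ -0.9   2.4 184.8] turn 0.005 tilt [-0. -0. -1.] F [ 0.1 -1.1  0.2] gw 0.502 0.0
(array([323.4, 210.6]), array([318, 188,  12,  45, 445]))
(np.float64(324.0), np.int64(233)) [[0.0006, 0.0634], [0.0011, 0.0465]]
(np.float64(324.0), np.int64(188)) [[0.0003, 0.1036], [0.0008, 0.094]]
[(array([328. , 265.9]), array([323, 258,  14,  23, 100])), (array([261.7, 233.5]), array([256, 228,  14,  19,  75]))]
```

View pics/w3.png

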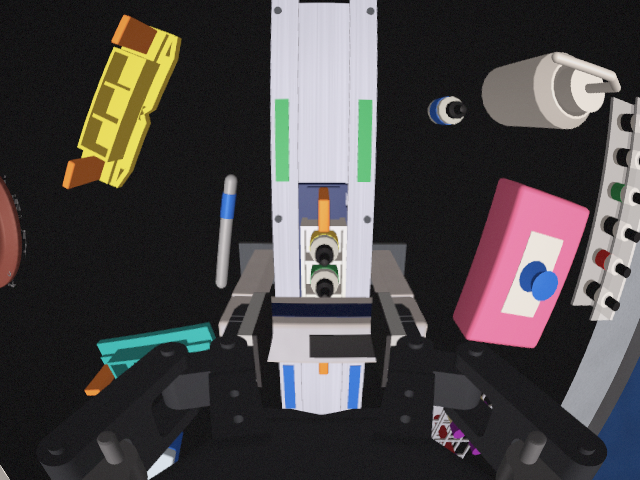

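Wrist view: front fin at (323,210) beyond the arch, at track y ≈ +0.078, with the bottles upright. I descend and grip it.

>>> apply_moves(
  series=[
    {"dx": -1,"dy": 2,"dz": 35,"turn": 0.003,"jaw": 0.5},
    {"dx": -1,"dy": 2,"dz": 70,"turn": 0.003,"jaw": 0.5},
    {"dx": -1,"dy": 2,"dz": 105,"turn": 0.003,"jaw": 0.5},
    {"dx": -1,"dy": 2,"dz": 135,"turn": 0.003,"jaw": 0.5},
    {"dx": -1,"dy": 2,"dz": 160,"turn": 0.003,"jaw": 0.5},
  ],
)

```text
time: 7.47
tool_pos: [0.5479, 0.0663, 0.0947]
tool_rot: [-0.001, 0.682, 0.732, -0.001]
contact_force: [0.8, -0.2, -0.9]
gripper_width: 0.498
grasp_force: 0.0
```

>>> apply_moves(
  series=[
    {"dx": 0,"dy": 0,"dz": 12,"turn": 0,"jaw": 0.5},
    {"dx": 0,"dy": 0,"dz": 23,"turn": 0,"jaw": 0.5},
    {"dx": 0,"dy": 0,"dz": 23,"turn": 0,"jaw": 0.5},
    {"dx": 0,"dy": 0,"dz": 23,"turn": 0,"jaw": 0.7},
    {"dx": 0,"dy": 0,"dz": 23,"turn": 0,"jaw": 0.8},
  ],
)

```text
time: 7.88
tool_pos: [0.5506, 0.0675, 0.0766]
tool_rot: [0.001, 0.681, 0.732, 0.001]
contact_force: [0.8, -0.1, 0.4]
gripper_width: 0.227
grasp_force: 0.0
```

>>> apply_moves(
  series=[
    {"dx": 0,"dy": 0,"dz": 0,"turn": 0,"jaw": 0.9},
    {"dx": 0,"dy": 0,"dz": 0,"turn": 0,"jaw": 1},
    {"dx": 0,"dy": 0,"dz": 0,"turn": 0,"jaw": 1},
    {"dx": 0,"dy": 0,"dz": 0,"turn": 0,"jaw": 1},
  ],
)

```text
time: 8.22
tool_pos: [0.5498, 0.0676, 0.0767]
tool_rot: [0.001, 0.681, 0.732, 0.0]
contact_force: [-4.4, -0.8, 6.5]
gripper_width: 0.093
grasp_force: 58.9
```

```bash
python3 -c "
from h import *
go(0,.078,.073)"
```

```text
t 8.2167 local [0.0006 0.0768] z 0.0767 d [ 1.2 -0.6  3.7] turn -0.001 tilt [ 0.002 -0.001 -1.   ] F [-4.4 -0.8  6.5] gw 0.093 58.92203986644745
```

>>> apply_moves(
  series=[
    {"dx": 3,"dy": 0,"dz": 0,"turn": 0,"jaw": 1},
    {"dx": 8,"dy": 0,"dz": 0,"turn": 0,"jaw": 1},
    {"dx": 14,"dy": 0,"dz": 0,"turn": 0,"jaw": 1},
    {"dx": 20,"dy": 0,"dz": 0,"turn": 0,"jaw": 1},
    {"dx": 26,"dy": 0,"dz": 0,"turn": 0,"jaw": 1},
  ],
)

```text
time: 8.63
tool_pos: [0.548, 0.0929, 0.0767]
tool_rot: [0.001, 0.681, 0.732, -0.0]
contact_force: [-4.5, -4.5, 5.8]
gripper_width: 0.094
grasp_force: 58.9
```

>>> apply_moves(
  series=[
    {"dx": 5,"dy": 0,"dz": 0,"turn": 0,"jaw": 1},
    {"dx": 10,"dy": 0,"dz": 0,"turn": 0,"jaw": 1},
    {"dx": 15,"dy": 0,"dz": 0,"turn": 0,"jaw": 1},
  ],
)

```text
time: 8.88
tool_pos: [0.5469, 0.1079, 0.0767]
tool_rot: [0.001, 0.681, 0.732, -0.0]
contact_force: [-3.1, -3.7, 6.2]
gripper_width: 0.089
grasp_force: 58.9
```

>>> apply_moves(
  series=[
    {"dx": 5,"dy": 0,"dz": 0,"turn": 0,"jaw": 1},
    {"dx": 10,"dy": 0,"dz": 0,"turn": 0,"jaw": 1},
    {"dx": 15,"dy": 0,"dz": 0,"turn": 0,"jaw": 1},
  ],
)

```text
time: 9.13
tool_pos: [0.5458, 0.123, 0.0767]
tool_rot: [0.001, 0.681, 0.732, -0.0]
contact_force: [-3.2, -4.5, 6.3]
gripper_width: 0.095
grasp_force: 58.9
```

>>> apply_moves(
  series=[
    {"dx": 5,"dy": 0,"dz": 0,"turn": 0,"jaw": 1},
    {"dx": 10,"dy": 0,"dz": 0,"turn": 0,"jaw": 1},
    {"dx": 15,"dy": 0,"dz": 0,"turn": 0,"jaw": 1},
  ],
)

```text
time: 9.38
tool_pos: [0.5444, 0.1367, 0.0768]
tool_rot: [0.002, 0.681, 0.732, -0.002]
contact_force: [-5.6, -8.5, 10.0]
gripper_width: 0.092
grasp_force: 59.5
```

```bash
python3 -c "
from h import *
go(0,.078,.073)"
```

```text
t 9.3833 local [0.0004 0.1461] z 0.0768 d [-68.1  -0.3   4.2] turn -0.001 tilt [ 0.001 -0.005 -1.   ] F [-5.6 -8.5 10. ] gw 0.092 59.494385719299316
```

The plunger engages at carrier y ≈ 66 mm, so the seat is at about 130–164 mm.

>>> apply_moves(
  series=[
    {"dx": 4,"dy": 0,"dz": 0,"turn": 0,"jaw": 1},
    {"dx": 8,"dy": 0,"dz": 0,"turn": 0,"jaw": 1},
    {"dx": 12,"dy": 0,"dz": 0,"turn": 0,"jaw": 1},
    {"dx": 16,"dy": 0,"dz": 0,"turn": 0,"jaw": 1},
    {"dx": 20,"dy": 0,"dz": 0,"turn": 0,"jaw": 1},
  ],
)

```text
time: 9.8
tool_pos: [0.5426, 0.156, 0.0771]
tool_rot: [0.002, 0.681, 0.732, -0.002]
contact_force: [-8.0, -8.2, 12.1]
gripper_width: 0.091
grasp_force: 59.7
```

>>> apply_moves(
  series=[
    {"dx": 5,"dy": 0,"dz": 0,"turn": 0,"jaw": 1},
    {"dx": 10,"dy": 0,"dz": 0,"turn": 0,"jaw": 1},
    {"dx": 15,"dy": 0,"dz": 0,"turn": 0,"jaw": 1},
    {"dx": 20,"dy": 0,"dz": 0,"turn": 0,"jaw": 1},
    {"dx": 25,"dy": 0,"dz": 0,"turn": 0,"jaw": 1},
  ],
)

```text
time: 10.22
tool_pos: [0.5407, 0.1818, 0.077]
tool_rot: [0.001, 0.681, 0.732, -0.002]
contact_force: [-7.5, -8.2, 9.7]
gripper_width: 0.094
grasp_force: 59.6
```

```bash
python3 -c "
from h import *
go(0,.078,.073)"
```

```text
t 10.2167 local [0.     0.1914] z 0.077 d [-1.134e+02  1.000e-01  4.500e+00] turn -0.001 tilt [-0.    -0.004 -1.   ] F [-7.5 -8.2  9.7] gw 0.094 59.59808170795441
```

>>> apply_moves(
  series=[
    {"dx": 3,"dy": 0,"dz": 0,"turn": 0,"jaw": 1},
    {"dx": 6,"dy": 0,"dz": 0,"turn": 0,"jaw": 1},
    {"dx": 9,"dy": 0,"dz": 0,"turn": 0,"jaw": 1},
  ],
)

```text
time: 10.47
tool_pos: [0.5401, 0.1909, 0.0769]
tool_rot: [0.001, 0.681, 0.732, -0.002]
contact_force: [-5.8, -7.9, 10.1]
gripper_width: 0.095
grasp_force: 59.6
```

>>> apply_moves(
  series=[
    {"dx": 1,"dy": 0,"dz": 0,"turn": 0,"jaw": 1},
    {"dx": 2,"dy": 0,"dz": 0,"turn": 0,"jaw": 1},
  ],
)

```text
time: 10.63
tool_pos: [0.5399, 0.1931, 0.0769]
tool_rot: [0.001, 0.681, 0.732, -0.001]
contact_force: [-6.6, -6.2, 9.8]
gripper_width: 0.095
grasp_force: 59.6
```

>>> apply_moves(
  series=[
    {"dx": 1,"dy": 0,"dz": 0,"turn": 0,"jaw": 1},
    {"dx": 2,"dy": 0,"dz": 0,"turn": 0,"jaw": 1},
  ],
)

```text
time: 10.8
tool_pos: [0.5398, 0.195, 0.0769]
tool_rot: [0.001, 0.681, 0.732, -0.001]
contact_force: [-6.1, -8.0, 9.4]
gripper_width: 0.096
grasp_force: 59.6
```

>>> apply_moves(
  series=[
    {"dx": 1,"dy": 0,"dz": 0,"turn": 0,"jaw": 1},
    {"dx": 2,"dy": 0,"dz": 0,"turn": 0,"jaw": 1},
  ],
)

```text
time: 10.97
tool_pos: [0.5397, 0.197, 0.0769]
tool_rot: [0.001, 0.681, 0.732, -0.001]
contact_force: [-7.3, -7.6, 9.3]
gripper_width: 0.094
grasp_force: 59.5
```

>>> apply_moves(
  series=[
    {"dx": 1,"dy": 0,"dz": 0,"turn": 0,"jaw": 1},
    {"dx": 2,"dy": 0,"dz": 0,"turn": 0,"jaw": 1},
  ],
)

```text
time: 11.13
tool_pos: [0.5395, 0.1989, 0.0769]
tool_rot: [0.001, 0.681, 0.732, -0.001]
contact_force: [-7.6, -7.1, 9.7]
gripper_width: 0.093
grasp_force: 59.5
```

>>> apply_moves(
  series=[
    {"dx": 1,"dy": 0,"dz": 0,"turn": 0,"jaw": 1},
    {"dx": 2,"dy": 0,"dz": 0,"turn": 0,"jaw": 1},
  ],
)

```text
time: 11.3
tool_pos: [0.5394, 0.2009, 0.0769]
tool_rot: [0.001, 0.681, 0.732, -0.001]
contact_force: [-5.8, -7.7, 8.9]
gripper_width: 0.092
grasp_force: 59.5
```

>>> apply_moves(
  series=[
    {"dx": 1,"dy": 0,"dz": 0,"turn": 0,"jaw": 1},
    {"dx": 2,"dy": 0,"dz": 0,"turn": 0,"jaw": 1},
  ],
)

```text
time: 11.47
tool_pos: [0.5392, 0.2029, 0.0768]
tool_rot: [0.001, 0.681, 0.732, -0.001]
contact_force: [-6.4, -7.2, 9.5]
gripper_width: 0.093
grasp_force: 59.5
```

>>> apply_moves(
  series=[
    {"dx": 1,"dy": 0,"dz": 0,"turn": 0,"jaw": 1},
    {"dx": 2,"dy": 0,"dz": 0,"turn": 0,"jaw": 1},
  ],
)

```text
time: 11.63
tool_pos: [0.5391, 0.2049, 0.0769]
tool_rot: [0.001, 0.681, 0.732, -0.001]
contact_force: [-6.5, -7.3, 9.3]
gripper_width: 0.091
grasp_force: 59.5
```

>>> apply_moves(
  series=[
    {"dx": 1,"dy": 0,"dz": 0,"turn": 0,"jaw": 1},
    {"dx": 2,"dy": 0,"dz": 0,"turn": 0,"jaw": 1},
  ],
)

```text
time: 11.8
tool_pos: [0.539, 0.207, 0.0768]
tool_rot: [0.001, 0.681, 0.732, -0.001]
contact_force: [-5.2, -7.0, 8.8]
gripper_width: 0.095
grasp_force: 59.5
```

>>> apply_moves(
  series=[
    {"dx": 1,"dy": 0,"dz": 0,"turn": 0,"jaw": 1},
    {"dx": 2,"dy": 0,"dz": 0,"turn": 0,"jaw": 1},
  ],
)

```text
time: 11.97
tool_pos: [0.5388, 0.2089, 0.0768]
tool_rot: [0.001, 0.681, 0.732, -0.001]
contact_force: [-6.4, -7.2, 9.0]
gripper_width: 0.091
grasp_force: 59.5
```

>>> apply_moves(
  series=[
    {"dx": 1,"dy": 0,"dz": 0,"turn": 0,"jaw": 1},
    {"dx": 2,"dy": 0,"dz": 0,"turn": 0,"jaw": 1},
  ],
)

```text
time: 12.13
tool_pos: [0.5387, 0.211, 0.0768]
tool_rot: [0.001, 0.681, 0.732, -0.001]
contact_force: [-6.7, -7.1, 8.4]
gripper_width: 0.094
grasp_force: 59.5
```

>>> apply_moves(
  series=[
    {"dx": 1,"dy": 0,"dz": 0,"turn": 0,"jaw": 1},
    {"dx": 2,"dy": 0,"dz": 0,"turn": 0,"jaw": 1},
  ],
)

```text
time: 12.3
tool_pos: [0.5386, 0.2129, 0.0768]
tool_rot: [0.001, 0.681, 0.732, -0.001]
contact_force: [-5.9, -7.2, 8.8]
gripper_width: 0.092
grasp_force: 59.5
```

>>> apply_moves(
  series=[
    {"dx": 1,"dy": 0,"dz": 0,"turn": 0,"jaw": 1},
    {"dx": 2,"dy": 0,"dz": 0,"turn": 0,"jaw": 1},
  ],
)

```text
time: 12.47
tool_pos: [0.5384, 0.2151, 0.0768]
tool_rot: [0.001, 0.681, 0.732, -0.001]
contact_force: [-6.2, -6.0, 9.2]
gripper_width: 0.094
grasp_force: 59.5
```

>>> apply_moves(
  series=[
    {"dx": 1,"dy": 0,"dz": 0,"turn": 0,"jaw": 1},
    {"dx": 2,"dy": 0,"dz": 0,"turn": 0,"jaw": 1},
  ],
)

```text
time: 12.63
tool_pos: [0.5381, 0.218, 0.0768]
tool_rot: [0.0, 0.681, 0.732, -0.0]
contact_force: [-5.7, -1.7, 8.4]
gripper_width: 0.087
grasp_force: 59.4
```

>>> apply_moves(
  series=[
    {"dx": 1,"dy": 0,"dz": 0,"turn": 0,"jaw": 1},
    {"dx": 2,"dy": 0,"dz": 0,"turn": 0,"jaw": 1},
  ],
)

```text
time: 12.8
tool_pos: [0.5379, 0.2208, 0.0768]
tool_rot: [-0.0, 0.681, 0.732, 0.0]
contact_force: [-5.3, -0.0, 7.9]
gripper_width: 0.098
grasp_force: 59.3
```

Force has dropped from 7 N to 0, so the notch is pulling forward. I use 1 mm steps.

>>> apply_moves(
  series=[
    {"dx": 0.5,"dy": 0,"dz": 0,"turn": 0,"jaw": 1},
    {"dx": 1,"dy": 0,"dz": 0,"turn": 0,"jaw": 1},
  ],
)

```text
time: 12.97
tool_pos: [0.5379, 0.2219, 0.0768]
tool_rot: [-0.0, 0.681, 0.732, 0.0]
contact_force: [-5.1, 0.2, 8.4]
gripper_width: 0.096
grasp_force: 59.3
```

>>> apply_moves(
  series=[
    {"dx": 0.5,"dy": 0,"dz": 0,"turn": 0,"jaw": 1},
    {"dx": 1,"dy": 0,"dz": 0,"turn": 0,"jaw": 1},
  ],
)

```text
time: 13.13
tool_pos: [0.5379, 0.2229, 0.0767]
tool_rot: [-0.0, 0.681, 0.732, 0.0]
contact_force: [-5.3, -0.5, 7.8]
gripper_width: 0.093
grasp_force: 59.3
```

>>> apply_moves(
  series=[
    {"dx": 0.5,"dy": 0,"dz": 0,"turn": 0,"jaw": 1},
    {"dx": 1,"dy": 0,"dz": 0,"turn": 0,"jaw": 1},
  ],
)

```text
time: 13.3
tool_pos: [0.5379, 0.2236, 0.0767]
tool_rot: [0.0, 0.681, 0.732, 0.0]
contact_force: [-5.1, -3.3, 7.2]
gripper_width: 0.093
grasp_force: 59.3
```

>>> apply_moves(
  series=[
    {"dx": 0.5,"dy": 0,"dz": 0,"turn": 0,"jaw": 1},
    {"dx": 1,"dy": 0,"dz": 0,"turn": 0,"jaw": 1},
  ],
)

```text
time: 13.47
tool_pos: [0.5379, 0.2237, 0.0767]
tool_rot: [0.001, 0.681, 0.732, -0.0]
contact_force: [-4.9, -5.6, 8.0]
gripper_width: 0.095
grasp_force: 59.3
```

The carrier stops advancing at y ≈ 0.2237 while the force rises, so it is in the seat. I back off 1 mm, release and rise.

>>> apply_moves(
  series=[
    {"dx": -1,"dy": 0,"dz": 0,"turn": 0,"jaw": 1},
    {"dx": -1,"dy": 0,"dz": 0,"turn": 0,"jaw": 0.5},
    {"dx": -1,"dy": 0,"dz": 0,"turn": 0,"jaw": 0.5},
    {"dx": -1,"dy": 0,"dz": 0,"turn": 0,"jaw": 0.5},
    {"dx": -1,"dy": 0,"dz": 0,"turn": 0,"jaw": 0.5},
  ],
)

```text
time: 13.88
tool_pos: [0.5379, 0.2235, 0.0747]
tool_rot: [0.0, 0.681, 0.732, 0.0]
contact_force: [0.2, 0.0, 1.4]
gripper_width: 0.5
grasp_force: 0.0
```

>>> apply_moves(
  series=[
    {"dx": 0,"dy": 0,"dz": -20,"turn": 0,"jaw": 0.5},
    {"dx": 0,"dy": 0,"dz": -50,"turn": 0,"jaw": 0.5},
    {"dx": 0,"dy": 0,"dz": -85,"turn": 0,"jaw": 0.5},
    {"dx": 0,"dy": 0,"dz": -120,"turn": 0,"jaw": 0.5},
    {"dx": 0,"dy": 0,"dz": -150,"turn": 0,"jaw": 0.5},
  ],
)

```text
time: 14.3
tool_pos: [0.538, 0.2235, 0.227]
tool_rot: [0.001, 0.681, 0.732, 0.001]
contact_force: [1.1, -0.1, 0.3]
gripper_width: 0.503
grasp_force: 0.0
```

>>> apply_moves(
  series=[
    {"dx": 0,"dy": -30,"dz": 0,"turn": 0,"jaw": 0.5},
    {"dx": 0,"dy": -65,"dz": 0,"turn": 0,"jaw": 0.5},
    {"dx": 0,"dy": -90,"dz": 0,"turn": 0,"jaw": 0.5},
    {"dx": 0,"dy": -100,"dz": 0,"turn": 0,"jaw": 0.5},
    {"dx": 0,"dy": -100,"dz": 0,"turn": 0,"jaw": 0.5},
  ],
)

```text
time: 14.72
tool_pos: [0.4367, 0.2161, 0.2246]
tool_rot: [0.0, 0.68, 0.733, 0.0]
contact_force: [0.3, 0.4, -0.3]
gripper_width: 0.495
grasp_force: 0.0
```

```bash
python3 - <<'E'
from h import *
go(0,.22,.22)
t=grab_frame("top"); s=grab_frame("scene"); O=((5,150,120),(18,255,255))
a=blobs(s,*O,(290,230,430,340)); b=blobs(t,*O,(190,195,320,262)); print(a,b)
a.sort(key=lambda q:q[0][0]); b.sort(key=lambda q:-q[0][0])
for u,v in zip(a,b): X=tri(s,u[0],t,v[0]); print(X.round(4),loc(X).round(4))
c1=cv2.resize(s["pixels"][190:350,170:450],None,fx=2,fy=2); c2=cv2.resize(t["pixels"][160:290,180:460],None,fx=2,fy=2)
cv2.imwrite("pics/end.png",np.vstack([c1,c2])[:,:,::-1])
E
```

```text
t 14.7167 local [-0.1012  0.2333] z 0.2246 d [-13.4 101.2   4.7] turn 0.0 tilt [ 0.001  0.    -1.   ] F [ 0.3  0.4 -0.3] gw 0.495 0.0
[(array([401., 302.]), array([392, 291,  19,  23, 262])), (array([330.5, 266.7]), array([324, 257,  14,  23, 113]))] [(array([290.7, 226.1]), array([284, 223,  14,   7,  77])), (array([218.6, 229.5]), array([211, 227,  16,   6,  76]))]
[0.5481 0.0688 0.0694] [-0.001   0.0782]
[0.5377 0.224  0.0639] [2.000e-04 2.338e-01]
```

View pics/end.png

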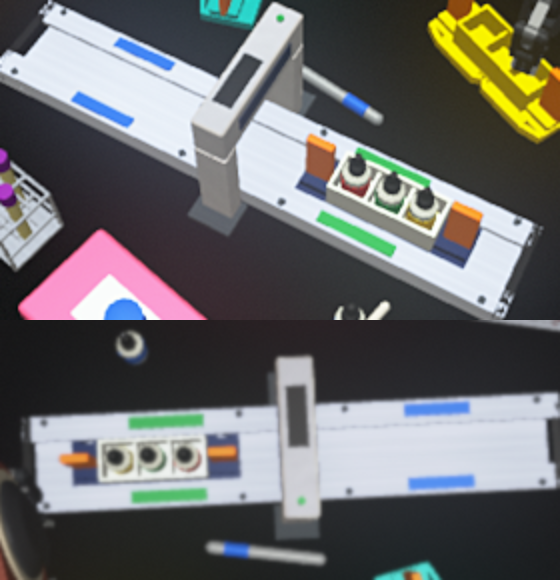

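The final view shows the carrier seated at track y ≈ 0.156, in the green stretch. All three bottles stand in their pockets, around crop pixels (355,172), (391,190) and (425,205). The arch, marker and other items in view look untouched, and the gripper is clear.

```bash
python3 -c "
from plant import ticket
print(ticket.job_done())"
```

```text
the job is handed in; nothing more can be done
None
```

The carrier is through the arch and seated in the detent at track y ≈ 156 mm, with all three bottles standing and the gripper clear; I handed the job in at about 15 s, and no verdict came back.

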